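Eject the backup drive and stop it with the other finger

TASK

Eject the backup drive from the dock on the desk: push the wide ejector key all the way down with one finger and, with the other finger standing in the drive's track, stop the drive as it springs out, before its nose reaches the open front edge of the dock. Only touch things, do not pick up or lift the drive, and leave the other things on the desk where they are. Finish holding like that: key still fully down under one finger, the drive out of its seat, at rest flat on the deck and pressing against the other finger.

Things in the scene. Friction and masses are not known exactly. Their poses are not given: they have to be found in the camera images.
- dock: Fixed grey desktop drive dock, 205 x 120 mm, flat deck 45 mm above the desk. Origin on the desk, straight below the seated drive's nose, mid-track; x points level along the track, the way the drive comes out; y to the side where the key is; z up. Deck spans x -140 to +65, y -40 to +80 mm. Track: y -23.5 to +23.5 mm, between guide rails 6 mm thick, 10 mm high above the deck.
- front_edge (a point): Middle of the open front edge of the deck, mid-track, 65 mm ahead of the seated drive's nose; beyond it a 45 mm drop to the desk. Axes of the dock. Once freed, the drive comes out at 0.2 to 0.4 m/s, pushed all along by a spring plunger behind it (2 to 3 N, 85 mm stroke), and its nose runs out over this edge in about a third of a second if nothing stops it.
- hood_front (a point): Middle of the top front edge of the black hood (69 mm wide, its top 77 mm above the desk) that covers the track from dock x = -140 to -30 mm; only the front half of the seated drive shows. Axes of the dock.
- latch (a point): Middle of the top edge of the steel latch bar just ahead of the drive's nose (dock x 0.6 to 4.6 mm, 36 mm wide, 7 mm above the deck when up). It is one piece with the key and sinks with it, which frees the drive; if the key is let up while the drive lies over it, it rises under the drive.
- deck (a point): Point on the deck surface, mid-track, 35 mm ahead of the seated drive's nose and level with the middle of the key: a good place for the finger that stops the drive (any place clear of the latch bar and behind the front edge will do). Axes of the dock. A finger tip 6 mm above the deck stops the drive well.
- key_top (a point): Centre of the flat top of the black ribbed ejector key, at its present height; 54 mm long along the track, 30 mm across, beside the track, its middle 55 mm to the +y side of point deck. Top 16 mm above the deck at rest, 6 mm above it (51 mm above the desk) when fully down, so two level finger tips, one on the key and one in the track, end 6 mm above the deck. Axes of the dock.
- key (a joint): Travel of the ejector key, m: 0 up, grows as it is pressed straight down, 0.010 fully down on its stop. A spring pushes it back with 2 N at the top and 4 N at the bottom (plus about 1 N of rubbing). The drive is freed at about 0.007.
- drive_nose (a point): Middle of the bottom front edge of the drive in the dock: a loose aluminium slab 60 mm long, 44 mm wide, 20 mm thick, about 100 g, lying flat on the deck. Its x axis points along its length towards the nose, z up. Seated it is at 0 to 1 mm in the dock's x and 45 mm above the desk.
- drive: The same drive; origin at the centre of its underside, 30 mm behind drive_nose; x towards its nose, z up.
- spare_drive: Bystander: a loose drive of the same kind, lying on the desk beside the dock, 60 x 44 x 20 mm; origin under its centre.
- mouse: Bystander: white computer mouse on the desk beside the dock, about 100 x 60 x 33 mm; origin under its centre.
- tape: Bystander: roll of clear tape lying flat, 60 mm across, 19 mm high; origin under its centre.
- eraser: Bystander: white eraser 45 x 20 x 13 mm on the desk; origin under its centre.
- mug: Bystander: white mug, 80 mm across, 90 mm high; origin under its centre.
- stapler: Bystander: black stapler 120 x 34 x 40 mm; origin under its centre.
- glue: Bystander: white glue bottle, 40 mm across, 95 mm high; origin under its centre.
Things that resemble listed ones, but are neither listed nor needed, are in the scene too. Leave any brown or green look-alike of the drive alone. Leave any brown look-alike of the dock alone.

How it is judged (in metres and radians):
On the way:
1. a finger presses the ejector key while the drive is still in its seat (value of joint key above 0.002 m and contact force between the fingers and key above 0.5 N and x of drive_nose in the frame of dock below 0.005 m).
At the end, for the whole second after the job is handed in: The key is held down by a finger (at least 7.5 of its 10 mm, over 0.5 N); the drive has come 8 to 62 mm out of its seat, lies flat on the deck (nose within 3 to 4 mm of the deck's height, tilt under 0.08 rad), at rest (under 10 mm/s), and presses on a finger with over 0.3 N (value of joint key above 0.0075 m and contact force between the fingers and key above 0.5 N and contact force between the fingers and drive above 0.3 N and x of drive_nose in the frame of dock between 0.008 and 0.062 m and z of drive_nose in the frame of dock between 0.042 and 0.049 m and angle between drive's own z axis and vertical below 0.08 rad and linear speed of drive below 0.01 m/s); the arm keeps its last pose, push and grip.
It fails at once if the drive's nose passed the open front edge or the drive fell off (x of drive_nose in the frame of dock above 0.066 m or z of drive_nose in the frame of dock below 0.035 m).
It fails at once if the drive was lifted or tipped up (z of drive_nose in the frame of dock above 0.056 m or angle between drive's own z axis and vertical above 0.3 rad).
It fails at once if a bystander was moved more than 15 mm (distance of any of spare_drive, mouse, tape, eraser, mug, stapler, glue from where it was at the start of the episode above 0.015 m).
It also fails if it takes over 32 s, if anything falls off the work surface, if the arm or the gripper's body presses on something with over 40 N, if the wrist force passes 120 N, or if a joint passes its speed limit or range.

ROBOT

A 7-joint arm with a two-finger parallel gripper is mounted at the origin on the work surface. World frame = base frame: x ahead of the robot, y to its left, z up, the work surface at z = 0. Lengths are in mm, angles in degrees, forces in N, time in s.
With the tool pointing down it reaches from about 350 to 900 mm from the base axis. Payload 7.2 kg.
Tool frame: the origin (TCP) lies midway between the tips of the shut fingers; the grasp point (between the pads) lies 19 mm behind it; z points along the fingers, y is the line along which they close (so a half turn about z gives the same grasp; the last joint's range is limited). The gripper opens to 85 mm and grips with 20 to 120 N. Pads are 22 mm wide; open, the fingers measure 114 mm over their backs; the gripper's body (76 mm by 85 mm) begins 54 mm behind the grasp point. The pads swing forward as they close: fully open they stand 13 mm farther back than shut.
Start: joints at [62.899, 23.554, -0.728, 91.456, 0.321, 64.991, -4.71], TCP at [246.136, -574.496, 231.297] pointing down, gripper open.
Joint ranges: [-169.25, 169.25], [-16.82, 113.86], [-84.01, 82.57], [7.8, 145.47], [-59.2, 239.2], [7.22, 106.19], [-163.78, 163.78]. Speed limits (degrees/s): [136.94, 136.94, 172.46, 172.46, 180, 180, 180].

INTERFACE

Orientations are given as [roll, pitch, yaw] about the fixed x, y, z axes, in that order (R = Rz(yaw) Ry(pitch) Rx(roll)).
In Python, from station import * gives the robot as it stands.
- The arm moves only by the tool apply_moves, never from a script. Its argument "plan" is a list of rows, each a list of 7 numbers: the shift along the tool's x, y, z in cm, then the turn, a rotation vector about the tool's x, y, z in degrees, then the opening, from 0 (shut) to 1 (fully open). In form: [[tx, ty, tz, wx, wy, wz, gripper], ...]. A call has 1 to 5 rows; each row is the pose to reach, as a shift and turn from the pose commanded when the call began, along the tool's axes at that moment; what a row does not reach only later rows make up. A row lasts 1/10 s, in which the tool goes at most 50 mm and 8.59 degrees, less where a joint would pass 70% of its speed; a pose out of reach is approached as far as the arm can. A call with a gripper value outside its range is refused whole. The fingers move at their own pace and stop on an object; the grip force is fixed at half the most. Time passes only in rows, so rows that repeat a pose let the fingers close. It gives the time, the measured TCP pose, the force, the opening and the grip force at its end, in the units of the state.
- sense(): the state, without advancing time (a new reading comes with each control period).
- snapshot(name): name is "scene" or "top"; returns the picture (400x640x3 uint8, red, green, blue); there is no depth.
- camera_model(name): a dict with "fx", "fy", "cx", "cy" (pixels), "view" (4x4, takes a point from world to camera coordinates). Camera axes: x right, y down, z forward; pixel columns grow to the right and rows downward; lengths in mm; the calibration is good to about 2 mm. A picture is of the moment at which its call begins. camera_model takes no time and is no camera call.
- sign_off(): hands the job in; it is judged then, once.
The state is a dict: "time_s": time; "joint_pos": joint angles; "joint_velocities": joint speeds; "tau": joint torques, N m; "ee_pos": TCP position; "orientation": TCP orientation; "wrist_force": force on the tool from outside, world axes, zero at the start; "ft_torque": the same for the moment, N m; "grip_width": finger opening in mm; "finger_force": force on a finger pad.
Only numpy, scipy, OpenCV 4.12 (cv2) and the standard library are available. Lean on these libraries where they do the work, as an engineer would, in place of code of your own. Each camera call takes 0.05 s, during which the arm holds its last target. There are 200 camera calls.

## Working session

There is one attempt and no reset: what is moved stays moved. The work goes in short steps, Python scripts to look and compute and a tool call to move; the robot and the scene stay as the last step left them, time stands still between calls to the robot, and variables do not carry over. Pictures are saved under pics/ and viewed, at most 10 in all, crops included, and the job is handed in when it is done.

Besides the shell and the picture viewer there is one more tool, called after ">>>" by a JSON object that holds its "op" and its "data". apply_moves: Moves the arm, as the interface text tells. Its arguments: {"type":"object","properties":{"plan":{"type":"array","items":{"type":"array","items":{"type":"number"}}}},"required":["plan"]}

```bash
ls; mkdir -p pics; python3 - <<'E'
from station import *
import cv2
for n in ("scene","top"):
    cv2.imwrite(f"pics/{n}0.png",snapshot(n)[:,:,::-1]); m=camera_model(n); print(n,m)
print(sense())
E
```

```text
pics
scene {'fx': 455.8718577603701, 'fy': 455.8718577603701, 'cx': 315.02725654995396, 'cy': 199.86453886894853, 'view': array([[ 6.69688656e-01,  7.42333242e-01, -2.14117314e-02,
        -3.36819428e+02],
       [ 5.20924956e-01, -4.90105722e-01, -6.98880227e-01,
        -1.95305078e+02],
       [-5.29296037e-01,  4.56878255e-01, -7.14918153e-01,
         1.72872481e+03],
       [ 0.00000000e+00,  0.00000000e+00,  0.00000000e+00,
         1.00000000e+00]])}
top {'fx': 384.6687944558118, 'fy': 384.6687944558118, 'cx': 318.27550356919363, 'cy': 197.61946685330608, 'view': array([[-4.53791347e-03, -9.99945814e-01, -9.36886808e-03,
         1.54840885e+01],
       [-9.96974436e-01,  5.25104806e-03, -7.75525712e-02,
         5.06848295e+02],
       [ 7.75975653e-02,  8.98859511e-03, -9.96944243e-01,
         9.95959564e+02],
       [ 0.00000000e+00,  0.00000000e+00,  0.00000000e+00,
         1.00000000e+00]])}
{'time_s': 0.1, 'joint_pos': array([62.89806843, 23.59578329, -0.72908359, 91.50022815,  0.3197873 ,
       64.98907547, -4.71132398]), 'joint_velocities': array([ 0.0422897 , -0.12070399, -0.10159346, -0.15163547, -0.00347471,
       -0.17202985,  0.04514068]), 'tau': array([ 2.21640636e-03, -6.01829767e+01,  6.83956202e-01, -3.00090444e+01,
        1.40500613e-02,  6.41709383e-03, -4.66301856e-05]), 'ee_pos': array([ 245.95775613, -574.08075371,  230.52631671]), 'orientation': array([-1.79917060e+02,  4.59913029e-03,  2.31943691e+01]), 'wrist_force': array([-0.5571574 ,  0.83714015, -0.33462071]), 'ft_torque': array([-0.01763453, -0.0069032 ,  0.01939341]), 'finger_force': 0.0, 'grip_width': 85.49293360211412}
```

View pics/scene0.png

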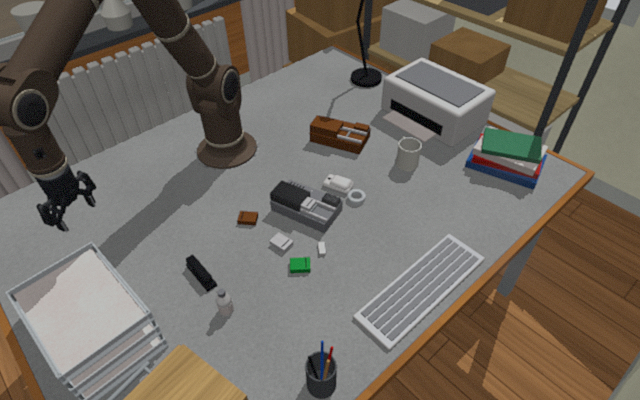

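View pics/top0.png

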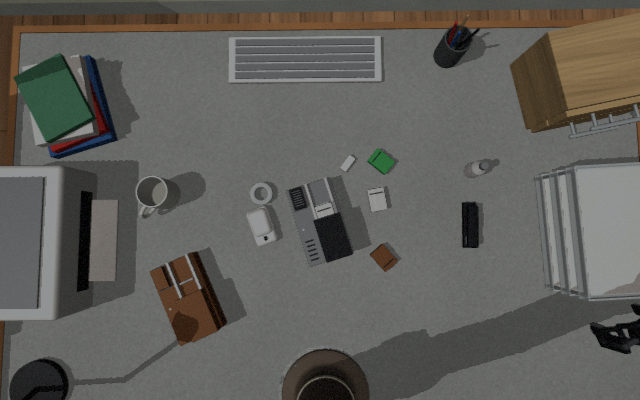

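The top view shows the grey dock with the black hood at (320,222). Two things could be mistaken for it or its drive: the brown dock look-alike at (188,297), and loose drives that are white (377,199), green (381,161) and brown (383,257). I choose the grey dock because the description says grey with a black hood and key. Next I check it in one close crop.

```bash
python3 - <<'E'
import cv2,numpy as np
a=cv2.imread("pics/top0.png")[165:275,270:370]; b=cv2.imread("pics/scene0.png")[170:240,260:380]
a=cv2.resize(a,None,fx=5,fy=5,interpolation=cv2.INTER_CUBIC)
cv2.imwrite("pics/ctop.png",cv2.convertScaleAbs(a,alpha=1.5))
b=cv2.resize(b,None,fx=6,fy=6,interpolation=cv2.INTER_CUBIC)
cv2.imwrite("pics/cscene.png",cv2.convertScaleAbs(b,alpha=1.5))
E
```

```text
(no output)
```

View pics/ctop.png

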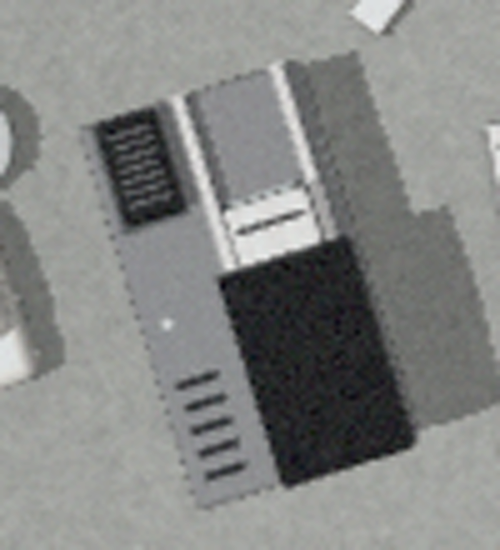

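View pics/cscene.png

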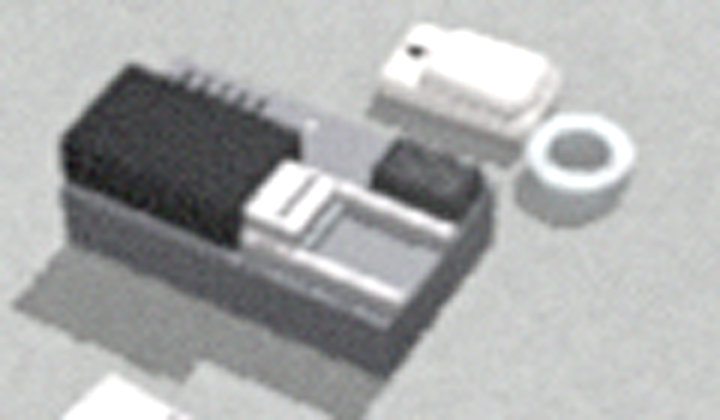

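The crops confirm the grey dock. In the top crop the hood is bounded by (220,278), (350,238), (415,440) and (285,487), the key by (95,125), (160,107), (188,210) and (128,230), and the open front faces up. I'll fit the dock pose from these.

```bash
cat > h.py <<'E'
from station import *
import numpy as np, cv2
def ray(n,uv,z):
    m=camera_model(n);R=m["view"][:3,:3];t=m["view"][:3,3];c=-R.T@t
    d=R.T@np.array([(uv[0]-m["cx"])/m["fx"],(uv[1]-m["cy"])/m["fy"],1]);return c+d*(z-c[2])/d[2]
def proj(n,p):
    m=camera_model(n);q=m["view"]@np.append(p,1);return np.array([m["fx"]*q[0]/q[2]+m["cx"],m["fy"]*q[1]/q[2]+m["cy"]])
def fit(n,obs):   # (u,v, dock x,y,z)
    W=np.array([ray(n,o[:2],o[4])[:2] for o in obs]);D=np.array([o[2:4] for o in obs],float)
    Wc,Dc=W-W.mean(0),D-D.mean(0);a=np.arctan2((Dc[:,0]*Wc[:,1]-Dc[:,1]*Wc[:,0]).sum(),(Dc*Wc).sum())
    R=np.array([[np.cos(a),-np.sin(a)],[np.sin(a),np.cos(a)]]);t=W.mean(0)-R@D.mean(0)
    return a,R,t,W-(D@R.T+t)
E
python3 - <<'E'
from h import *
f=lambda u,v,s,ox,oy:((u+.5)/s-.5+ox,(v+.5)/s-.5+oy)
T=lambda u,v,*d:(*f(u,v,5,270,165),*d); S=lambda u,v,*d:(*f(u,v,6,260,170),*d)
top=[T(220,278,-30,34.5,77),T(350,238,-30,-34.5,77),T(415,440,-140,-34.5,77),T(285,487,-140,34.5,77),
 T(95,125,62,70,61),T(160,107,62,40,61),T(188,210,8,40,61),T(128,230,8,70,61)]
sc=[S(133,65,-140,34.5,77),S(63,143,-140,-34.5,77),S(242,192,-30,-34.5,77),S(300,125,-30,34.5,77),S(387,328,65,-40,45),S(493,190,65,80,45)]
for n,o in(("top",top),("scene",sc)):
    a,R,t,r=fit(n,o);print(n,np.degrees(a),t,"deck",R@[35,0]+t,"key",R@[35,55]+t);print(r.round(1))
E
```

```text
top 17.318703801764784 [486.09190754   1.18297284] deck [519.50513609  11.6020015 ] key [503.13237677  64.1085035 ]
[[-0.8 -0.9]
 [-1.8  0.4]
 [ 3.6  2. ]
 [ 1.4  0.3]
 [ 0.1  1.4]
 [ 0.2 -3. ]
 [-0.7 -1. ]
 [-1.8  0.7]]
scene 17.043348322246562 [490.01904202   4.06979047] deck [523.4819569   14.32812014] key [507.36172457  66.91270067]
[[ 4.5 -2.4]
 [ 5.6 -1.4]
 [-7.4 11.8]
 [-3.6  0.5]
 [-0.7 -0.7]
 [ 1.5 -7.8]]
```

>>> {"op": "apply_moves", "data": {"plan": [[3.6,-3.4,0,0,0,2,0.47],[7.2,-6.8,0,0,0,4,0.47],[10.8,-10.2,0,0,0,6,0.47],[14.4,-13.6,0,0,0,6,0.47],[18,-17,0,0,0,6,0.47]]}}

```text
time_s: 0.6
ee_pos: [344.9, -345.3, 231.1]
orientation: [-180.0, 0.0, 17.2]
wrist_force: [1.1, 0.1, -0.3]
grip_width: 39.8
finger_force: 0.0
```

>>> {"op": "apply_moves", "data": {"plan": [[3,-3.5,0,0,0,0,0.47],[6,-7,0,0,0,0,0.47],[9,-10.5,0,0,0,0,0.47],[12,-14,0,0,0,0,0.47],[15,-17.5,0,0,0,0,0.47]]}}

```text
time_s: 1.1
ee_pos: [436.4, -134.0, 231.3]
orientation: [180.0, 0.0, 17.2]
wrist_force: [0.9, -1.7, 0.9]
grip_width: 40.1
finger_force: 0.0
```

>>> {"op": "apply_moves", "data": {"plan": [[3,-3.5,0,0,0,0,0.47],[6,-7,0,0,0,0,0.47],[9,-10.5,2,0,0,0,0.47],[12.2,-14,5,0,0,0,0.47],[12.2,-14,9,0,0,0,0.47]]}}

```text
time_s: 1.6
ee_pos: [514.5, 40.3, 142.3]
orientation: [-179.9, -0.4, 17.5]
wrist_force: [-0.0, -1.1, -1.3]
grip_width: 40.0
finger_force: 0.0
```

>>> {"op": "apply_moves", "data": {"plan": [[0,0,2,0,0,0,0.47],[0,0,4,0,0,0,0.47],[0,0,6,0,0,0,0.47],[0,0,6,0,0,0,0.47],[0,0,6,0,0,0,0.47]]}}

```text
time_s: 2.1
ee_pos: [511.1, 34.0, 81.3]
orientation: [-180.0, 0.1, 17.2]
wrist_force: [-0.3, 0.7, 0.1]
grip_width: 40.1
finger_force: 0.0
```

```bash
python3 - <<'E'
from h import *
s=sense();print(s["ee_pos"],s["orientation"],s["grip_width"])
a=snapshot("top")[165:275,270:370,::-1]; b=snapshot("scene")[160:235,260:360,::-1]
k=lambda i,f:cv2.convertScaleAbs(cv2.resize(i,None,fx=f,fy=f,interpolation=cv2.INTER_CUBIC),alpha=1.7)
a=k(a,4);b=k(b,4);a=a[:b.shape[0]+140]
b=cv2.copyMakeBorder(b,0,a.shape[0]-b.shape[0],0,0,cv2.BORDER_CONSTANT)
cv2.imwrite("pics/c2.png",np.hstack([a,b]))
print(proj("top",s["ee_pos"]),proj("scene",s["ee_pos"]))
E
```

```text
[511.14056885  34.0439711   81.29221288] [-1.79980135e+02  5.71644868e-02  1.72002078e+01] 40.13625115802765
[309.5583162  194.04566929] [324.37160973 199.04726868]
```

View pics/c2.png

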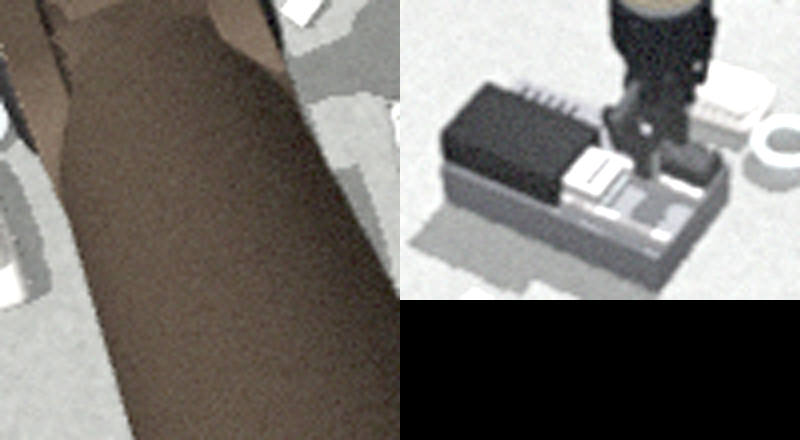

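The scene crop shows the gripper above the dock. The track finger's tip is near crop (648,177), which is image (322,204), and the other finger is over the key. I'll check this against the projection.

```bash
python3 - <<'E'
from h import *
a=np.radians(17.2);R=np.array([[np.cos(a),-np.sin(a)],[np.sin(a),np.cos(a)]]);p=np.array([511.1,34.0])
for y in(-27.5,-20,27.5):
  for z in(81,86):print(y,z,proj("scene",[*(p+R@[0,y]),z]))
for t in([486.1,1.2],[490,4.1]):print(R.T@(p-np.array(t)))
for q in((35,0,45),(35,40,61),(62,70,61),(8,40,61),(0.,-22,65),(65,-40,45)):print(q,*[proj("scene",[*(R@q[:2]+t),q[2]]).round(1) for t in([486.1,1.2],[490,4.1])])
E
```

```text
-27.5 81 [319.88333731 204.67826425]
-27.5 86 [319.86081027 203.54942974]
-20 81 [321.1126272 203.1477212]
-20 86 [321.09330955 202.01856472]
27.5 81 [328.72083611 193.67502375]
27.5 86 [328.72093685 192.54442702]
[33.58118309 23.94042903]
[28.99804414 22.32338317]
(35, 0, 45) [321.  212.1] [322.5 212.3]
(35, 40, 61) [327.3 200.5] [328.8 200.7]
(62, 70, 61) [339.4 197.7] [340.9 197.9]
(8, 40, 61) [319.9 197.5] [321.4 197.7]
(0.0, -22, 65) [307.6 208.1] [309.1 208.3]
(65, -40, 45) [322.9 224. ] [324.5 224.2]
```

>>> {"op": "apply_moves", "data": {"plan": [[0.25,-0.35,0,0,0,0,0.47],[0.25,-0.35,0.8,0,0,0,0.47],[0.25,-0.35,1.4,0,0,0,0.47],[0.25,-0.35,1.4,0,0,0,0.47],[0.25,-0.35,1.4,0,0,0,0.47]]}}

```text
time_s: 2.7
ee_pos: [512.4, 38.0, 67.0]
orientation: [-180.0, 0.0, 17.2]
wrist_force: [0.2, 0.0, 0.2]
grip_width: 40.3
finger_force: 0.0
```

>>> {"op": "apply_moves", "data": {"plan": [[0,0,0.2,0,0,0,0.47],[0,0,0.4,0,0,0,0.47],[0,0,0.6,0,0,0,0.47],[0,0,0.8,0,0,0,0.47],[0,0,0.8,0,0,0,0.47]]}}

```text
time_s: 3.2
ee_pos: [512.7, 38.1, 59.1]
orientation: [180.0, 0.0, 17.2]
wrist_force: [-0.7, 0.4, 1.1]
grip_width: 40.0
finger_force: 0.8
```

>>> {"op": "apply_moves", "data": {"plan": [[0,0,0.1,0,0,0,0.47],[0,0,0.2,0,0,0,0.47],[0,0,0.3,0,0,0,0.47],[0,0,0.4,0,0,0,0.47],[0,0,0.4,0,0,0,0.47]]}}

```text
time_s: 3.7
ee_pos: [512.7, 38.1, 55.2]
orientation: [180.0, -0.0, 17.2]
wrist_force: [-0.3, -1.1, 1.6]
grip_width: 40.1
finger_force: 1.1
```

```bash
python3 - <<'E'
from h import *
b=snapshot("scene")[165:235,275:365,::-1]
cv2.imwrite("pics/c3.png",cv2.convertScaleAbs(cv2.resize(b,None,fx=8,fy=8,interpolation=cv2.INTER_CUBIC),alpha=2.2))
print(np.mean([sense()["wrist_force"] for _ in range(5)],0))
E
```

```text
[-1.11759461 -0.1656721   1.99975942]
```

View pics/c3.png

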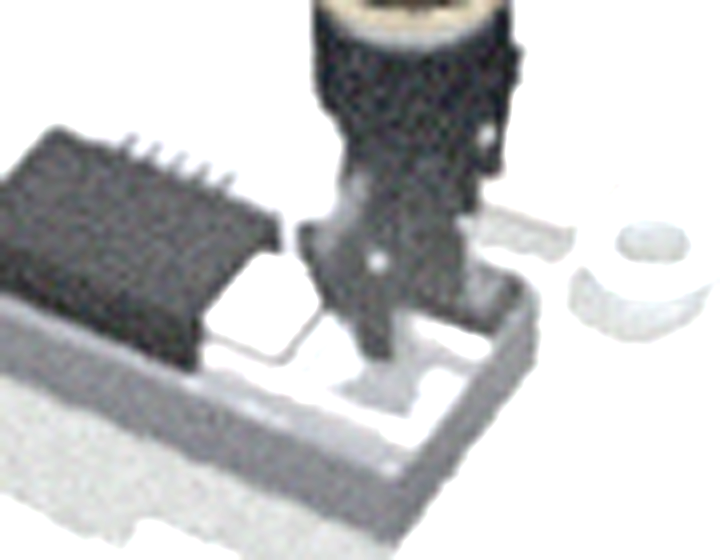

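The track finger's tip, at crop (380,355), hangs inside the track between the rails and ahead of the seated drive. The other finger is over the key. I'll press down.

>>> {"op": "apply_moves", "data": {"plan": [[0,0,0.1,0,0,0,0.47],[0,0,0.2,0,0,0,0.47],[0,0,0.3,0,0,0,0.47],[0,0,0.3,0,0,0,0.47],[0,0,0.3,0,0,0,0.47]]}}

```text
time_s: 4.25
ee_pos: [513.3, 38.3, 52.4]
orientation: [180.0, -0.1, 17.2]
wrist_force: [1.1, 0.5, 2.6]
grip_width: 39.6
finger_force: 2.8
```

>>> {"op": "apply_moves", "data": {"plan": [[0,0,0.1,0,0,0,0.47],[0,0,0.2,0,0,0,0.47],[0,0,0.2,0,0,0,0.47],[0,0,0.2,0,0,0,0.47]]}}

```text
time_s: 4.65
ee_pos: [513.3, 38.3, 50.5]
orientation: [180.0, -0.1, 17.2]
wrist_force: [2.7, 1.3, 3.0]
grip_width: 40.3
finger_force: 3.1
```

>>> {"op": "apply_moves", "data": {"plan": [[0,0,0.1,0,0,0,0.47],[0,0,0.2,0,0,0,0.47],[0,0,0.2,0,0,0,0.47],[0,0,0.2,0,0,0,0.47]]}}

```text
time_s: 5.05
ee_pos: [513.4, 38.4, 49.2]
orientation: [180.0, -0.1, 17.2]
wrist_force: [-0.0, 0.5, 13.1]
grip_width: 40.2
finger_force: 8.1
```

>>> {"op": "apply_moves", "data": {"plan": [[0,0,0.1,0,0,0,0.47],[0,0,0.1,0,0,0,0.47],[0,0,0.1,0,0,0,0.47]]}}

```text
time_s: 5.35
ee_pos: [513.5, 38.5, 48.9]
orientation: [180.0, -0.1, 17.2]
wrist_force: [-1.9, -0.1, 20.9]
grip_width: 40.2
finger_force: 12.4
```

>>> {"op": "apply_moves", "data": {"plan": [[0,0,-0.15,0,0,0,0.47],[0,0,-0.15,0,0,0,0.47],[0,0,-0.15,0,0,0,0.47]]}}

```text
time_s: 5.65
ee_pos: [513.4, 38.3, 49.3]
orientation: [180.0, -0.1, 17.2]
wrist_force: [0.8, 0.9, 10.4]
grip_width: 40.3
finger_force: 6.3
```

```bash
python3 - <<'E'
from h import *
F=[]
for i in range(8):
    b=snapshot("scene");F.append(sense()["wrist_force"])
a=np.radians(17.2);f=np.mean(F,0);print(f,"along track",f[0]*np.cos(a)+f[1]*np.sin(a),sense()["ee_pos"])
b=b[165:235,275:365,::-1]
cv2.imwrite("pics/c4.png",cv2.convertScaleAbs(cv2.resize(b,None,fx=8,fy=8,interpolation=cv2.INTER_CUBIC),alpha=1.5))
E
```

```text
[2.1524643  1.29209765 9.58529905] along track 2.438286248614439 [513.3448381   38.37137617  49.33559332]
```

View pics/c4.png

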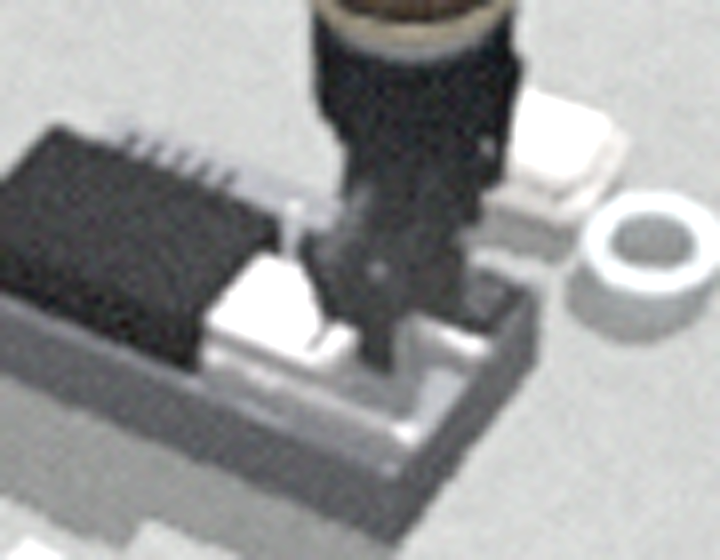

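The drive's nose has come forward to the finger at crop (350,350), flat on the deck. The mean force along the track is about 2.4 N, and the key is on its stop under about 10 N, so I'm handing in.

```bash
python3 -c "
from station import *
print(sign_off())"
```

```text
the job is handed in; nothing more can be done
None
```

I handed the job in with the key on its stop under one finger (about 10 N) and the drive stopped flat on the deck, pressing the other finger with about 2.4 N; sign-off returned no verdict.

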